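# Hang the test kiln's lift-off door and shut it

## Robot

A 7-joint arm with a two-finger parallel gripper is mounted at the origin on the work surface; the furniture and walls round the work are solid. World frame = base frame: x ahead of the robot, y to its left, z up, the work surface at z = 0. Lengths are in m, angles in rad, forces in N, time in s.
With the tool pointing down it reaches from about 0.4 to 0.85 m from the base axis. Payload 10.4 kg.
Tool frame: the origin (TCP) lies on the centre line of the jaws, within the pads' length; the fingertips stand 11 mm ahead of it and the grasp point (between the pads) lies 8 mm behind it (manip.finger_overhang is the distance from the TCP to the fingertips, in m); z points along the fingers, y is the line along which they close (so a half turn about z gives the same grasp; the last joint's range is limited). The gripper opens to 85 mm and grips with 20 to 120 N. Pads are 22 mm wide; open, the fingers measure 114 mm over their backs; the gripper's body (76 mm by 85 mm) begins 54 mm behind the grasp point. The pads swing forward as they close: fully open they stand 13 mm farther back than shut.
Start: joints at [-1.343, 0.332, -0.065, 1.46, 0.022, 1.35, -0.088], TCP at [0.155, 0.605, 0.242] pointing down, gripper open.
Joint ranges: [-2.6, 2.6], [-0.5, 2.12], [-1.47, 1.34], [0.16, 2.42], [-1.27, 4.41], [0.06, 2.06], [-2.6, 2.6]. Speed limits (rad/s): [2.22, 2.22, 2.79, 2.79, 3.14, 3.14, 3.14].

## Interface

Orientations are given as a unit quaternion [x, y, z, w].
In Python, from workcell import manip, imaging, workorder gives the robot as it stands.
- The arm moves only by the tool jog_arm, never from a script. Its argument "deltas" is a list of rows, each an object with "gripper": the opening, from 0 (shut) to 1 (fully open); "offset": the shift along the tool's x, y, z in m, a list of three; "rotation": the turn, a rotation vector about the tool's x, y, z in degrees, a list of three. In form: [{"gripper": gripper, "offset": [tx, ty, tz], "rotation": [ax, ay, az]}, ...]. A call has 1 to 20 rows; each row shifts and turns the commanded pose from where the row before left it, along the tool's axes as they then stand; what a row does not reach is not made up. A row lasts 1/10 s, in which the tool goes at most 50 mm and 8.59 degrees, less where a joint would pass 70% of its speed; a pose out of reach is approached as far as the arm can. A call with a gripper value outside its range is refused whole. The fingers move at their own pace and stop on an object; "newtons" is the grip in N (left out, the last holds). Time passes only in rows, so rows that do not move let the fingers close. It gives the time, the measured TCP pose, the force, the opening and the grip force at its end, in the units of the state.
- manip.get_obs(): the state, without advancing time (a new reading comes with each control period).
- imaging.camera(name): name is "scene" or "top"; returns the picture (384x512x3 uint8, blue, green, red); there is no depth.
- imaging.camera_model(name): a dict with "camera_matrix" (3x3 intrinsics, pixels), "k1" (the pictures are not rectified: a ray, as slopes to the right and down, at radius r is drawn at 1 + k1 r^2 times it, then the intrinsics apply), "world_to_cam" (4x4, takes a point from world to camera coordinates). Camera axes: x right, y up, looking along -z (the intrinsics and any distortion apply to the point x, -y, -z); pixel columns grow to the right and rows downward; lengths in m; the calibration is good to about 2 mm. A picture is of the moment at which its call begins. camera_model takes no time and is no camera call.
- workorder.hand_in(): hands the job in; it is judged then, once.
The state is a dict: "clock": time; "joint_pos": joint angles; "joint_velocities": joint speeds; "tau": joint torques, N m; "position": TCP position; "ee_rot": TCP orientation; "ft_force": force on the tool from outside, world axes, zero at the start; "torque": the same for the moment, N m; "grip_width": opening from 0.0 (shut) to 1.0 (fully open); "grasp_force": force on a finger pad.
Only numpy, scipy, OpenCV 4.12 (cv2) and the standard library are available. Lean on these libraries where they do the work, as an engineer would, in place of code of your own. Each camera call takes 0.05 s, during which the arm holds its last target. There are 200 camera calls.

## Task

The little test kiln is loaded, but its door is still standing in the wooden rack beside the two plain kiln shelves. Lift the door out, hang it on the kiln by lowering both of its hinge knuckles right down onto the two upright hinge pins, then swing it fully shut and let go. Feel for the pins and be gentle: do not force or slam the door against the kiln, and leave the other things on the table where they are.

Things in the scene. Friction and masses are not known exactly. Their poses are not given: they have to be found in the camera images.
- kiln: Small bench kiln, fixed; jacket 210 wide (y) x 140 deep (x), top at z=200, controller on its left flank out to y=+147. Origin on the table under its middle; x points into the kiln, y to the left as you face it. Front face at x=-70; mouth y -56 to 56, z 66 to 156. The door hangs on the right, opening towards you. A chest of drawers 205 high stands close on the right: carry the door above it.
- hinge_low (a point): Kiln point (-86,-91,50) mm, axes as the kiln's: level with the lower of two upright pins' seats, in line with the outer ends of the slots their common plate is screwed through. The plate was set by eye: both pins together stand 3 to 25 mm from here along kiln +y, where exactly is not known (x and z exact; it does not shift in use). Pin 9 mm thick, 26 long, blunt end 7.2 wide; round seat 17 wide.
- hinge_high (a point): The same for the upper pin, kiln (-86,-91,142), with the same unknown shift; this pin is 19 mm long. Tips: kiln z=76 (lower), 161 (upper); bracket under the upper seat down to z=134. The lower knuckle cannot pass the upper pin: bring it in sideways with the door about 34 mm above hung height; lowering, it meets its pin 7 mm before the upper knuckle does.
- door_centre (a point): Middle of the loose door, an aluminium plate 130 wide (y) x 140 high (z) x 14 thick (x), 0.3 to 0.6 kg, upright within a few degrees. x points to its inner side, with a pale plug (y -40 to 40, z -30 to 30, 16 thick); its front (-x) has a white knob (22 wide, 25 out, at y=+49, z=+18). y points to the free edge; the knuckles are on the -y edge.
- door_lug (a point): Middle of the steel lifting lug on the door's top edge, 87 mm above door_centre, same axes: 22 (y) x 12 (x) x 34 high, the plain top edge beside it. Pinch it across y. Hung and shut, the door has the kiln's yaw, its inner side 1.5 mm from the face, its top edge at kiln z=180, this point at z=197. Opening adds to the yaw: the free edge swings to kiln -x, freely to 1.6 rad.
- knuckle_low (a point): Centre of the lower knuckle's bore at its underside: door_centre + (-7.5,-77,-60) mm in the door's axes. Knuckles are steel tubes, 18 mm outside, bore 11.2 mm, 24 long. Hung right down, this point lies on the lower pin's seat.
- knuckle_high (a point): The same for the upper knuckle, at door_centre + (-7.5,-77,+32) mm.
- rack: Wooden rack, fixed: board 150 (x) x 180 (y) x 14 mm, with 10 mm dowels up to z=80 that make three bays at y=-58, 0, +58, each 17.4 mm wide and running along x. The door stands on the board in one of them, its y axis along the rack's -x (knuckles away from you), the slabs in the others. Origin on the table under its middle.
- kiln_shelf_a: Plain pale slab, 124 x 98 high x 13 mm, standing in another bay; leave it. Origin under its middle.
- kiln_shelf_b: A second such slab, in the remaining bay; leave it.
- bisque_cup: Small unglazed cup, 68 mm wide, 62 high; leave it. Origin under its middle.
- masking_tape: Roll of tape lying flat, 96 mm wide, 25 high; leave it.
- glaze_jar_1: Pale glaze jar with black lid, 65 mm wide, 86 high; leave it.
- black_cup_1: Black footed cup, 112 mm wide, 80 high; leave it.
- brush_pot: Pot of brushes, 86 mm wide, 220 high, left of the kiln; leave it. Origin under its middle.
- clay_stamp: Small pinkish clay stamp standing on end, 23 mm wide, 50 high; leave it. Origin under its middle.

How it is judged:
On the way, in this order (a step that is already met when the one before it is completed fails the run):
1. the door is lifted clear of the rack (height (world z) of door_centre above 0.125 m and contact force between door and rack below 0.1 N), for 0.1 s.
2. both knuckles are fully down on their pins while the door is still open (y of knuckle_low in the frame of hinge_low between 0 and 0.028 m and x of knuckle_low in the frame of hinge_low between -0.004 and 0.004 m and z of knuckle_low in the frame of hinge_low between -0.003 and 0.003 m and y of knuckle_high in the frame of hinge_high between 0 and 0.028 m and x of knuckle_high in the frame of hinge_high between -0.004 and 0.004 m and z of knuckle_high in the frame of hinge_high between -0.003 and 0.003 m and angle between door_centre's own z axis and vertical below 0.06 rad and angle between the x axis of door_centre and the x axis of kiln, either way round above 0.3 rad), for 0.2 s.
At the end, for the whole second after the job is handed in: The door hangs on both pins (both knuckles within 3 mm of their seats in height and within 4 mm of the pins' line, upright within 0.06 rad) and is shut: parallel to the kiln's front within 0.07 rad (9 mm at the free edge), at rest (y of knuckle_low in the frame of hinge_low between 0 and 0.028 m and x of knuckle_low in the frame of hinge_low between -0.004 and 0.004 m and z of knuckle_low in the frame of hinge_low between -0.003 and 0.003 m and y of knuckle_high in the frame of hinge_high between 0 and 0.028 m and x of knuckle_high in the frame of hinge_high between -0.004 and 0.004 m and z of knuckle_high in the frame of hinge_high between -0.003 and 0.003 m and angle between door_centre's own z axis and vertical below 0.06 rad and angle between the x axis of door_centre and the x axis of kiln, either way round below 0.07 rad and x of door_centre in the frame of kiln above -0.09 m and linear speed of door below 0.02 m/s); the robot touches nothing.
It fails at once if the door is forced or slammed against the kiln or its pins (over 45 N) (contact force between door and kiln above 45 N).
It fails at once if the robot pushes hard on the kiln itself (over 30 N) (contact force between the arm and kiln above 30 N).
It fails at once if a bystander is disturbed (moved over 30 mm) (distance of any of kiln_shelf_a, kiln_shelf_b, bisque_cup, clay_stamp, masking_tape, glaze_jar_1, black_cup_1, brush_pot from where it was at the start of the episode above 0.03 m).
It also fails if it takes over 72 s, if anything falls off the work surface, if the arm or the gripper's body presses on something with over 40 N, if the wrist force passes 120 N, or if a joint passes its speed limit or range.

## Working session

There is one attempt and no reset: what is moved stays moved. The work goes in short steps, Python scripts to look and compute and a tool call to move; the robot and the scene stay as the last step left them, time stands still between calls to the robot, and variables do not carry over. Pictures are saved under pics/ and viewed, at most 10 in all, crops included, and the job is handed in when it is done.

Besides the shell and the picture viewer there is one more tool, called after ">>>" by a JSON object that holds its "api" and its "payload". jog_arm: Moves the arm, as the interface text tells. Its arguments: {"type":"object","properties":{"deltas":{"type":"array","items":{"type":"object","properties":{"gripper":{"type":"number"},"offset":{"type":"array","items":{"type":"number"}},"rotation":{"type":"array","items":{"type":"number"}}}}},"newtons":{"type":"number"}},"required":["deltas"]}

```bash
mkdir -p pics
python3 - <<'E'
from workcell import manip, imaging, workorder
import cv2
for n in("scene","top"):
    im=imaging.camera(n); cv2.imwrite(f"pics/{n}0.png",im)
    m=imaging.camera_model(n); print(n,m)
cv2.imwrite("pics/top0b.png",cv2.resize(cv2.imread("pics/top0.png"),(800,600),interpolation=cv2.INTER_CUBIC))
cv2.imwrite("pics/scene0b.png",cv2.resize(cv2.imread("pics/scene0.png"),(800,600),interpolation=cv2.INTER_CUBIC))
print(manip.get_obs())
E
```

```text
scene {'camera_matrix': array([[420.61491885,   0.        , 258.83779302],
       [  0.        , 420.61491885, 189.4712088 ],
       [  0.        ,   0.        ,   1.        ]]), 'k1': 0.008562518142271602, 'world_to_cam': array([[ 0.73807791, -0.67460476, -0.01222363, -0.24555481],
       [ 0.50234548,  0.53733592,  0.6774357 , -0.37466566],
       [-0.45043315, -0.50614081,  0.73548043, -1.26489419],
       [ 0.        ,  0.        ,  0.        ,  1.        ]])}
top {'camera_matrix': array([[413.44882729,   0.        , 252.17298217],
       [  0.        , 413.44882729, 198.94771426],
       [  0.        ,   0.        ,   1.        ]]), 'k1': -0.04462458668682381, 'world_to_cam': array([[ 0.0475824 , -0.99885692,  0.00455815,  0.12900452],
       [ 0.97517848,  0.04744139,  0.21627817, -0.4436455 ],
       [-0.21624719, -0.00584603,  0.97632115, -1.48856399],
       [ 0.        ,  0.        ,  0.        ,  1.        ]])}
{'clock': 0.1, 'joint_pos': array([-1.34258277,  0.33284027, -0.06473137,  1.46085595,  0.0216035 ,
        1.34988768, -0.08852501]), 'joint_velocities': array([ 0.0015699 , -0.00023154, -0.00088912, -0.0022392 , -0.00080182,
       -0.00089366, -0.00049872]), 'tau': array([ 1.20414148e-03, -6.26741409e+01,  4.90154838e-02, -3.92429924e+01,
        1.63531752e-02,  6.91352077e-03,  5.71283863e-05]), 'position': array([0.15502601, 0.6051393 , 0.24157649]), 'ee_rot': array([ 1.25066096e-01,  9.92148201e-01, -6.45329537e-04, -5.58884937e-05]), 'ft_force': array([0.17395337, 0.58558169, 0.08803925]), 'torque': array([-0.02873671,  0.03647179, -0.00099972]), 'grasp_force': 0.0, 'grip_width': 0.9976233755776485}
```

View pics/top0b.png

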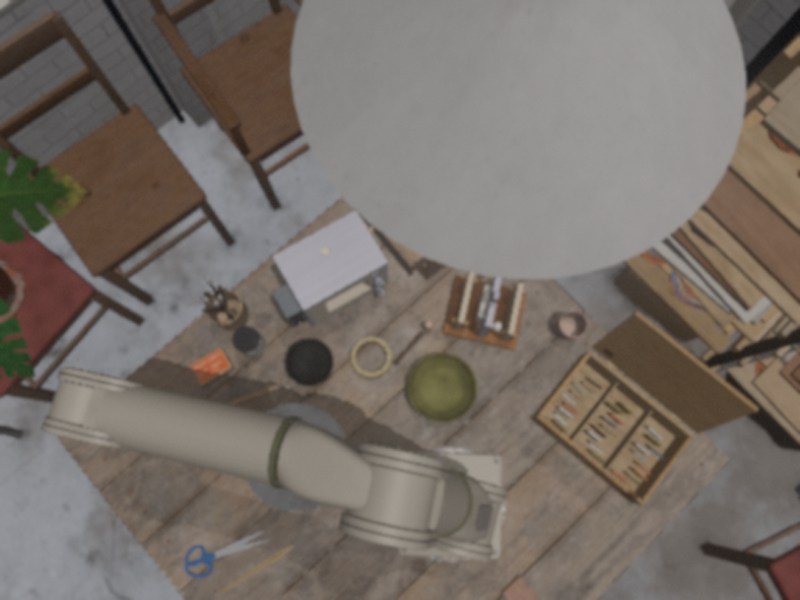

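View pics/scene0b.png

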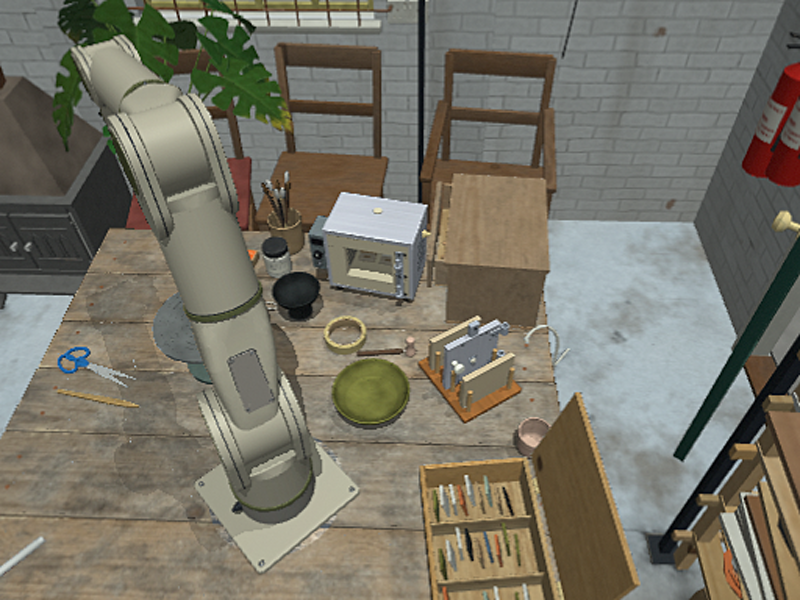

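```bash
cat > h.py <<'E'
import numpy as np, cv2
from scipy.optimize import least_squares
from scipy.spatial.transform import Rotation as R
from workcell import manip, imaging, workorder
M={n:imaging.camera_model(n) for n in("scene","top")}
def proj(n,P):
    m=M[n];P=np.atleast_2d(P);c=P@m['world_to_cam'][:3,:3].T+m['world_to_cam'][:3,3]
    s=np.c_[c[:,0],-c[:,1]]/-c[:,2:];s=s*(1+m['k1']*(s**2).sum(1,keepdims=True))
    K=m['camera_matrix'];return s*K[0,0]+K[:2,2]
def back(n,uv,z):
    return least_squares(lambda q:(proj(n,[q[0],q[1],z])-uv).ravel(),[.5,0]).x
def crop(im,x0,y0,x1,y1,k,f):
    c=cv2.resize(im[y0:y1,x0:x1],None,fx=k,fy=k,interpolation=cv2.INTER_CUBIC)
    for v in range(-(-x0//10)*10,x1,10):
        cv2.line(c,(int((v-x0+.5)*k),0),(int((v-x0+.5)*k),6),(0,0,255),1)
        if v%20==0:cv2.putText(c,str(v),(int((v-x0+.5)*k)-10,18),0,.4,(0,0,255),1)
    for v in range(-(-y0//10)*10,y1,10):
        cv2.line(c,(0,int((v-y0+.5)*k)),(6,int((v-y0+.5)*k)),(0,0,255),1)
        if v%20==0:cv2.putText(c,str(v),(8,int((v-y0+.5)*k)+4),0,.4,(0,0,255),1)
    cv2.imwrite(f,c)
E
python3 - <<'E'
from h import *
crop(cv2.imread("pics/scene0.png"),195,115,350,275,3.7,"pics/sc.png")
crop(cv2.imread("pics/top0.png"),165,130,345,230,4.4,"pics/tc.png")
E
```

```text
(no output)
```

View pics/sc.png

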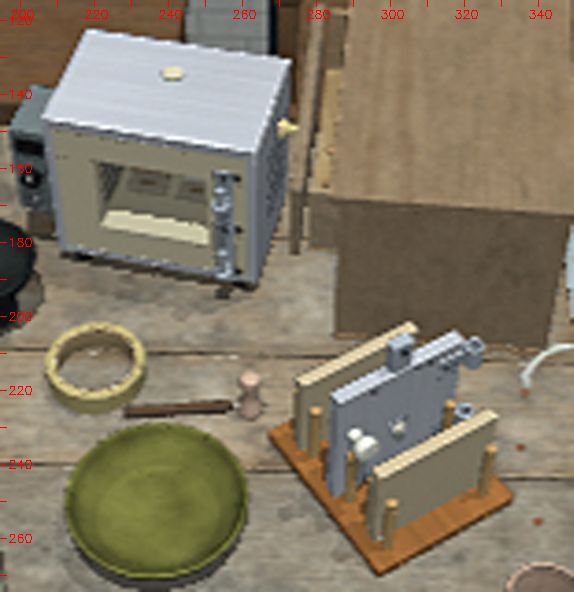

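View pics/tc.png

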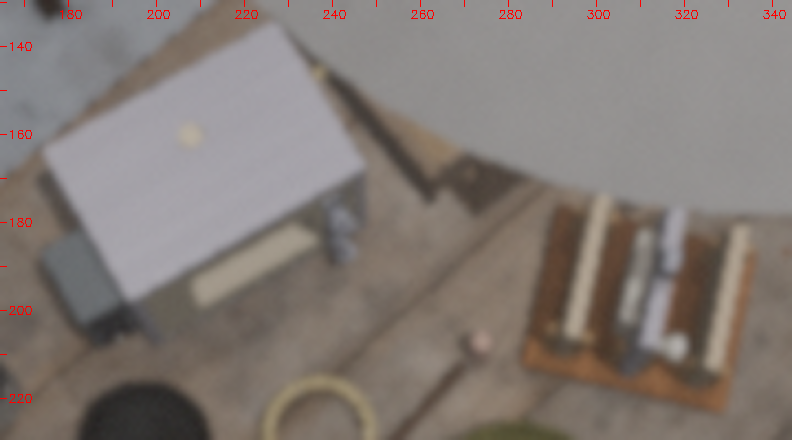

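```bash
cat > fit.py <<'E'
from h import *
S=lambda *p:[(x/3.7+194.5,y/3.7+114.5) for x,y in p]
T=lambda *p:[(x/4.4+164.5,y/4.4+129.5) for x,y in p]
def fit(x0,obs):
    def tf(q,P):return R.from_euler('z',q[2]).apply(np.array(P,float)/1000)+[q[0],q[1],0]
    f=lambda q:np.concatenate([(proj(n,tf(q,P))-np.array(uv)).ravel() for n,P,uv in obs])
    r=least_squares(f,x0,loss='soft_l1');print(r.x.round(4));print(r.fun.reshape(-1,2).round(1).tolist())
    return r.x
top=[(70,105,200),(70,-105,200),(-70,-105,200),(-70,105,200)]
k=fit([.75,.2,.5],[("scene",top,S((90,30),(292,60),(253,153),(43,119))),
 ("scene",[(-70,56,156),(-70,-56,156),(-70,56,66)],S((95,160),(211,178),(104,225))),
 ("top",top,T((43,152),(280,22),(365,168),(132,300))[:1]+T((280,22),(365,168),(132,300)))])
r=fit([.6,-.2,0],[("scene",[(-75,90,14),(-75,-90,14),(75,-90,14)],S((270,432),(380,565),(513,488))),
 ("top",[(75,90,14),(75,-90,14),(-75,-90,14),(-75,90,14)],T((555,205),(757,242),(723,410),(525,365)))])
# door: centre xy, yaw (rack yaw+90 flipped): x axis = rack +y
d=fit([r[0],r[1],r[2]+np.pi/2],[("scene",[(0,65,154),(0,-65,154),(0,0,188)],S((339,401),(459,337),(400,341))),
 ("top",[(0,65,154),(0,0,188)],T((650,345),(668,270)))])
E
python3 - <<'E'
from fit import *
im=cv2.imread("pics/scene0.png");c=cv2.imread("pics/sc.png");t=cv2.imread("pics/tc.png")
def dr(q,P,col):
    W=R.from_euler('z',q[2]).apply(np.array(P,float)/1000)+[q[0],q[1],0]
    for n,i,k,o in(("scene",c,3.7,(194.5,114.5)),("top",t,4.4,(164.5,129.5))):
        for p in proj(n,W):
            a=((p-o)*k).round().astype(int)
            cv2.circle(i,a.tolist(),2,col,-1)
dr(k,top+[(-70,y,z) for y in(-56,56) for z in(66,156)]+[(-86,-91+13,z) for z in(50,76,142,161)],(0,0,255))
dr(r,[(x,y,14) for x in(-75,75) for y in(-90,90)],(0,255,0))
dr(d,[(x,y,z) for x in(-7,7) for y in(-65,65) for z in(14,154)]+[(x,y,188) for x in(-6,6) for y in(-11,11)]+[(-32,49,102),(-7.5,-77,84+32+24)],(255,0,255))
cv2.imwrite("pics/ov.png",np.hstack([c[:592],cv2.copyMakeBorder(t,0,c.shape[0]-t.shape[0],0,0,0)])[:, :1366]);
cv2.imwrite("pics/ov.png",np.vstack([cv2.resize(c[:450],None,fx=1,fy=1),]))
E
```

```text
[0.5165 0.2958 0.5754]
[[-0.4, 0.2], [-0.0, 0.7], [1.1, 1.2], [-0.3, 0.6], [-0.0, 1.0], [-1.0, 1.4], [-0.5, 1.1], [-0.4, -1.7], [-0.6, -1.3], [0.3, -1.0], [-1.1, -0.7]]
[ 0.4583 -0.0672 -0.1703]
[[-1.1, 0.5], [0.1, 2.4], [0.6, 1.9], [-0.5, -1.4], [-0.6, -0.0], [0.3, -0.5], [-1.5, -0.5]]
[ 0.4567 -0.0684  1.4116]
[[-0.9, 0.4], [-0.3, -0.2], [0.1, 0.5], [-0.1, -0.1], [0.6, -3.4]]
```

View pics/ov.png

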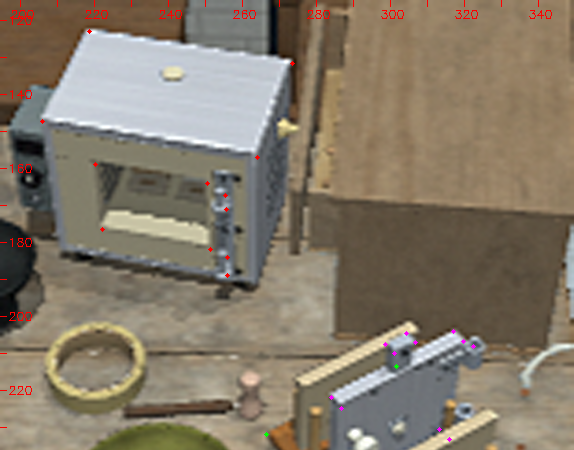

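Run:
```python
from fit import *
for p in S((335,330),(550,345)): print("chest bottom front",back("scene",p,0))
for p in S((343,198),(574,213),(320,70)): print("chest top",back("scene",p,.205))
def kp(x,y): return R.from_euler('z',k[2]).apply([x/1000,y/1000,0])[:2]+k[:2]
print("pin range",kp(-86,-88),kp(-86,-66))
print("lug world", d)
```

```text
[0.5165 0.2958 0.5754]
[[-0.4, 0.2], [-0.0, 0.7], [1.1, 1.2], [-0.3, 0.6], [-0.0, 1.0], [-1.0, 1.4], [-0.5, 1.1], [-0.4, -1.7], [-0.6, -1.3], [0.3, -1.0], [-1.1, -0.7]]
[ 0.4583 -0.0672 -0.1703]
[[-1.1, 0.5], [0.1, 2.4], [0.6, 1.9], [-0.5, -1.4], [-0.6, -0.0], [0.3, -0.5], [-1.5, -0.5]]
[ 0.4567 -0.0684  1.4116]
[[-0.9, 0.4], [-0.3, -0.2], [0.1, 0.5], [-0.1, -0.1], [0.6, -3.4]]
chest bottom front [0.54562663 0.08929682]
chest bottom front [ 0.68707505 -0.06946278]
chest top [0.53111695 0.07433643]
chest top [ 0.66635713 -0.0783431 ]
chest top [0.64034088 0.21492743]
pin range [0.49224862 0.17520782] [0.48027661 0.19366509]
lug world [ 0.45665011 -0.06835992  1.41164758]
```

>>> {"api": "jog_arm", "payload": {"deltas": [{"gripper":1,"offset":[0,0,-0.03],"rotation":[0,0,0]},{"gripper":1,"offset":[0,0,-0.03],"rotation":[0,0,0]},{"gripper":1,"offset":[0,0,-0.03],"rotation":[0,0,0]},{"gripper":1,"offset":[-0.049,-0.012,0],"rotation":[0,0,5]},{"gripper":1,"offset":[-0.049,-0.012,0],"rotation":[0,0,5]},{"gripper":1,"offset":[-0.049,-0.012,0],"rotation":[0,0,5]},{"gripper":1,"offset":[-0.049,-0.012,0],"rotation":[0,0,5]},{"gripper":1,"offset":[-0.048,-0.012,0],"rotation":[0,0,5]},{"gripper":1,"offset":[-0.048,-0.012,0],"rotation":[0,0,5]},{"gripper":1,"offset":[-0.047,-0.012,0],"rotation":[0,0,5]},{"gripper":1,"offset":[-0.047,-0.012,0],"rotation":[0,0,5]},{"gripper":1,"offset":[-0.046,-0.012,0],"rotation":[0,0,5]},{"gripper":1,"offset":[-0.046,-0.012,0],"rotation":[0,0,5]},{"gripper":1,"offset":[-0.045,-0.012,0],"rotation":[0,0,5]},{"gripper":1,"offset":[-0.044,-0.012,0],"rotation":[0,0,5]},{"gripper":1,"offset":[-0.043,-0.012,0],"rotation":[0,0,5]},{"gripper":1,"offset":[-0.042,-0.012,0],"rotation":[0,0,5]},{"gripper":1,"offset":[-0.041,-0.012,0],"rotation":[0,0,5]},{"gripper":1,"offset":[0,0,0],"rotation":[0,0,0]}]}}

```text
clock: 2.0
position: [0.4564, 0.0105, 0.3327]
ee_rot: [0.707, 0.707, 0.0, 0.0]
ft_force: [-0.2, 1.5, 0.6]
grip_width: 1.002
grasp_force: 0.0
```

>>> {"api": "jog_arm", "payload": {"deltas": [{"gripper":1,"offset":[-0.041,0,0],"rotation":[0,0,0]},{"gripper":1,"offset":[-0.041,0,0.0],"rotation":[0,0,4.7]},{"gripper":1,"offset":[0,0,0.04],"rotation":[0,0,4.7]},{"gripper":1,"offset":[0,0,0.04],"rotation":[0,0,0]},{"gripper":1,"offset":[0,0,0],"rotation":[0,0,0]},{"gripper":1,"offset":[0,0,0],"rotation":[0,0,0]}]}}

```text
clock: 2.6
position: [0.458, -0.0652, 0.253]
ee_rot: [0.759, 0.651, -0.0, -0.0]
ft_force: [0.3, -0.1, 0.6]
grip_width: 1.003
grasp_force: 0.0
```

Run:
```python
from h import *
s=imaging.camera("scene");t=imaging.camera("top");cv2.imwrite("pics/s1.png",s);cv2.imwrite("pics/t1.png",t)
crop(s,255,150,355,275,4.5,"pics/a.png");crop(t,270,140,345,265,4.5,"pics/b.png")
a=cv2.imread("pics/a.png");b=cv2.imread("pics/b.png");cv2.imwrite("pics/ab1.png",np.hstack([a,b]))
o=manip.get_obs();print(o['position'],o['ee_rot'],o['joint_pos'].round(2),o['ft_force'])
```

```text
[ 0.45899984 -0.06517413  0.25431963] [7.58778813e-01 6.51347212e-01 1.01949237e-03 6.94753854e-04] [-0.58 -0.08  0.6   1.88  0.04  1.33 -0.14] [ 0.72241528 -0.68121533  0.86425751]
```

View pics/ab1.png

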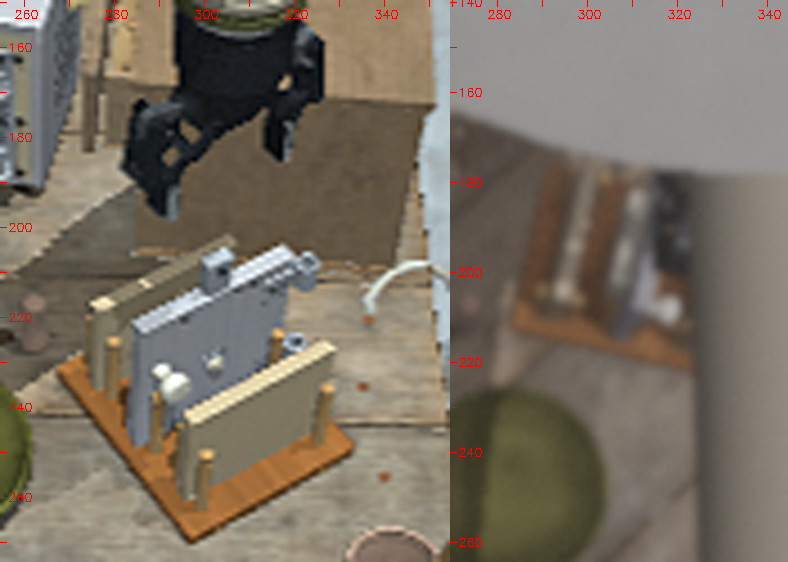

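Run:
```python
from h import *
A=lambda x,y:(x/4.5+254.5,y/4.5+149.5)
print("tips proj",proj("scene",[.459,-.0652,.256]),"seen",A(170,215),A(285,158))
o=manip.get_obs();Rm=R.from_quat(o['ee_rot']);
for w in(.0425,-.0425,.057,-.057):print(w,proj("scene",o['position']+Rm.apply([0,w,-.002])))
print("lug",back("scene",A(218,257),.188),"ends",back("scene",A(140,326),.154),back("scene",A(288,252),.154))
print(Rm.as_rotvec(),np.degrees(np.arctan2(*Rm.apply([0,1,0])[1::-1])))
```

```text
tips proj [[303.94540576 191.38880072]] seen (292.27777777777777, 197.27777777777777) (317.8333333333333, 184.61111111111111)
0.0425 [[315.14057665 185.4031091 ]]
-0.0425 [[292.46888844 197.37070894]]
0.057 [[318.89783779 183.41993838]]
-0.057 [[288.48718035 199.47268326]]
lug [ 0.45888835 -0.0672796 ] ends [ 0.39707862 -0.05523944] [ 0.52117    -0.07956828]
[2.38272019 2.04536306 0.00320141] -8.71346280178804
```

>>> {"api": "jog_arm", "payload": {"deltas": [{"gripper":1,"offset":[-0.005,0,0.02],"rotation":[0,0,1]},{"gripper":1,"offset":[0,0,0.02],"rotation":[0,0,0]},{"gripper":1,"offset":[0,0,0],"rotation":[0,0,0]},{"gripper":1,"offset":[0,0,0],"rotation":[0,0,0]}]}}

```text
clock: 3.1
position: [0.4579, -0.0703, 0.2138]
ee_rot: [0.765, 0.645, 0.001, 0.0]
ft_force: [1.1, 0.2, -0.0]
grip_width: 1.003
grasp_force: 0.0
```

```bash
cat >> h.py <<'E'
def st():
    o=manip.get_obs();r=R.from_quat(o['ee_rot']);y=r.apply([0,1,0]);z=r.apply([0,0,1])
    print(o['clock'],(o['position']*1000).round(1),'yang',np.degrees(np.arctan2(y[1],y[0])).round(2),'tilt',np.degrees(z[:2]).round(2),'F',o['ft_force'].round(1),'T',o['torque'].round(2),'w',round(o['grip_width']*85,1),o['grasp_force'])
    return o
E
python3 -c "
from h import *;st()"
```

```text
3.1 [457.9 -70.3 213.8] yang -9.74 tilt [0.08 0.01] F [ 1.1  0.2 -0. ] T [0.01 0.02 0.05] w 85.2 0.0
```

>>> {"api": "jog_arm", "payload": {"deltas": [{"gripper":1,"offset":[0,0,0.022],"rotation":[0,0,0]},{"gripper":1,"offset":[0,0,0.022],"rotation":[0,0,0]},{"gripper":0.6,"offset":[0,0,0],"rotation":[0,0,0]},{"gripper":0.2,"offset":[0,0,0],"rotation":[0,0,0]},{"gripper":0.1,"offset":[0,0,0],"rotation":[0,0,0]},{"gripper":0,"offset":[0,0,0],"rotation":[0,0,0]},{"gripper":0,"offset":[0,0,0],"rotation":[0,0,0]},{"gripper":0,"offset":[0,0,0],"rotation":[0,0,0]}], "newtons": 80}}

```text
clock: 3.9
position: [0.4575, -0.0704, 0.1693]
ee_rot: [0.765, 0.644, 0.0, -0.0]
ft_force: [-2.9, 0.4, 7.4]
grip_width: 0.241
grasp_force: 77.9
```

```bash
python3 -c "
from h import *;st()"
```

```text
3.9 [457.5 -70.4 169.3] yang -9.77 tilt [0.04 0.04] F [-2.9  0.4  7.4] T [0.07 0.74 0.  ] w 20.5 77.93955445289612
```

>>> {"api": "jog_arm", "payload": {"deltas": [{"gripper":0,"offset":[0,0,-0.005],"rotation":[0,0,0]},{"gripper":0,"offset":[0,0,-0.01],"rotation":[0,0,0]},{"gripper":0,"offset":[0,0,-0.015],"rotation":[0,0,0]},{"gripper":0,"offset":[0,0,-0.02],"rotation":[0,0,0]},{"gripper":0,"offset":[0,0,-0.02],"rotation":[0,0,0]},{"gripper":0,"offset":[0,0,-0.02],"rotation":[0,0,0]},{"gripper":0,"offset":[0,0,-0.02],"rotation":[0,0,0]},{"gripper":0,"offset":[0,0,-0.02],"rotation":[0,0,0]},{"gripper":0,"offset":[0,0,-0.02],"rotation":[0,0,0]},{"gripper":0,"offset":[0,0,-0.02],"rotation":[0,0,0]},{"gripper":0,"offset":[0,0,-0.02],"rotation":[0,0,0]},{"gripper":0,"offset":[0,0,-0.02],"rotation":[0,0,0]},{"gripper":0,"offset":[0,0,-0.01],"rotation":[0,0,0]},{"gripper":0,"offset":[0,0,0],"rotation":[0,0,0]},{"gripper":0,"offset":[0,0,0],"rotation":[0,0,0]}]}}

```text
clock: 5.4
position: [0.457, -0.0705, 0.3877]
ee_rot: [0.765, 0.644, -0.0, -0.0]
ft_force: [0.2, 0.1, -3.6]
grip_width: 0.243
grasp_force: 78.5
```

Run:
```python
from h import *
s=imaging.camera("scene");cv2.imwrite("pics/s2.png",s)
o=st();p=proj("scene",o['position']);print(p)
u,v=p[0].astype(int)
crop(s,u-65,v-35,u+65,v+85,4.9,"pics/s2c.png")
```

```text
5.45 [456.9 -70.5 387.4] yang -9.77 tilt [-0.07 -0.  ] F [ 0.  -0.7 -3.2] T [-0.   -0.05  0.01] w 20.3 78.5246729850769
[[308.01666247 160.42559782]]
```

View pics/s2c.png

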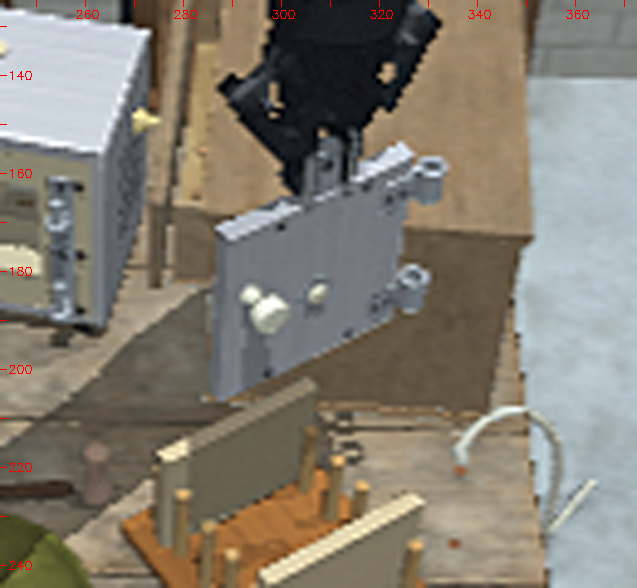

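```bash
cat > dfit.py <<'E'
from h import *
# door pose wrt TCP: tool frame x=door x, y=-door y, z=-door z
def fitdoor(pos,q,P,uv,lens=None):
    Rt=R.from_quat(q)
    def f(v):
        Rd=Rt*R.from_rotvec([np.pi,0,0])*R.from_rotvec([v[3],v[4],0])
        W=Rd.apply(np.array(P,float)/1000-[0,0,.07])+Rt.apply(v[:3])+pos   # v[:3]: top-edge middle in tool frame
        return np.r_[(proj("scene",W)-uv).ravel(), v[1]/.002, (v[2]-.015)/.004, v[3]/.01, v[4]/.03]
    r=least_squares(f,[0,0,.015,0,0],loss='soft_l1');print((r.x*1000).round(1));print(r.fun[:-4].reshape(-1,2).round(1).tolist())
    return r.x
E
python3 - <<'E'
from dfit import *
o=st()
A=np.array([(431,162),(413,271),(228,240),(222,400),(217,229),(412,155),(390,326),(268,313)])/4.9+[242.5,124.5]
P=[(-7.5,-77,56),(-7.5,-77,-36),(-7,65,70),(-7,65,-70),(7,65,70),(-7,-65,70),(-7,-65,-70),(-30,49,18)]
fitdoor(o['position'],o['ee_rot'],P,A)
E
```

```text
5.45 [456.9 -70.5 387.4] yang -9.77 tilt [-0.07 -0.  ] F [ 0.  -0.7 -3.2] T [-0.   -0.05  0.01] w 20.3 78.5246729850769
[ 4.3  0.8 13.5 -0.6  2.1]
[[-0.6, 0.2], [-0.3, 0.4], [0.2, 0.2], [-0.5, 1.1], [-0.6, -0.6], [0.4, -0.5], [0.0, -1.6], [0.8, 1.2]]
```

Run:
```python
from h import *
crop(cv2.imread("pics/s2.png"),198,116,288,198,7.2,"pics/k.png")
```

```text
(no output)
```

View pics/k.png

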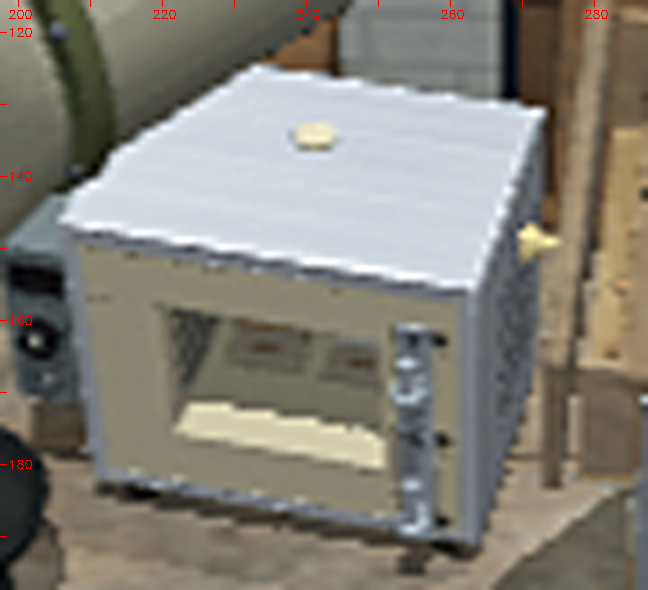

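Run:
```python
from h import *
B=lambda *p:np.array(p)/7.2+[197.5,115.5]
P=np.array([(70,-105,200),(-70,-105,200),(-70,105,200),(-70,56,156),(-70,56,66),(-70,-56,66)])/1000
uv=B((547,108),(472,290),(62,222),(165,307),(175,432),(387,468))
tf=lambda q,P:R.from_euler('z',q[2]).apply(P)+[q[0],q[1],0]
r=least_squares(lambda q:(proj("scene",tf(q,P))-uv).ravel(),[.516,.296,.575],loss='soft_l1')
print(r.x.round(4),r.fun.reshape(-1,2).round(1).tolist());q=r.x
for s in(3,8,13,18,25):
    print(s,((proj("scene",tf(q,np.array([(-86,-91+s,z) for z in(161,142,76,50)])/1000))-[197.5,115.5])*7.2).round(0).tolist())
print("slot",((proj("scene",tf(q,np.array([(-72,-91,z) for z in(165,110,50)])/1000))-[197.5,115.5])*7.2).round(0).tolist())
```

```text
[0.5197 0.2999 0.5758] [[-0.2, 0.0], [0.8, 0.2], [-0.3, -0.1], [-0.3, -0.4], [0.3, -0.0], [-0.2, 0.2]]
3 [[436.0, 367.0], [436.0, 395.0], [438.0, 489.0], [439.0, 524.0]]
8 [[426.0, 366.0], [426.0, 394.0], [429.0, 487.0], [429.0, 522.0]]
13 [[416.0, 364.0], [417.0, 392.0], [419.0, 485.0], [420.0, 520.0]]
18 [[406.0, 362.0], [407.0, 390.0], [409.0, 484.0], [410.0, 519.0]]
25 [[392.0, 360.0], [393.0, 388.0], [396.0, 481.0], [397.0, 516.0]]
slot [[449.0, 343.0], [450.0, 423.0], [451.0, 505.0]]
```

```bash
cat >> h.py <<'E'
KQ=[.5197,.2999,.5758]
def kp(x,y): return R.from_euler('z',KQ[2]).apply([x/1000,y/1000,0])[:2]+KQ[:2]
KN=np.array([-.0032,.0778,.1435]) # low knuckle in tool
def kn(o):
    "low knuckle in kiln mm"
    w=R.from_quat(o['ee_rot']).apply(KN)+o['position']
    return (np.r_[R.from_euler('z',-KQ[2]).apply(w-[KQ[0],KQ[1],0])]*1000).round(1)
def totool(o,dk):
    "kiln-frame shift mm -> tool offset"
    return R.from_quat(o['ee_rot']).inv().apply(R.from_euler('z',KQ[2]).apply(np.array(dk)/1000)).round(4)
E
python3 - <<'E'
from h import *
o=st();Rt=R.from_quat(o['ee_rot'])
print(kn(o), "pin",kp(-86,-74))
t=np.r_[kp(-86,-74),.084]-Rt.apply(KN);a=np.r_[kp(-156,-64),.084]-Rt.apply(KN)
print("TCP approach",a,"final",t)
for n,T in(("a",a),("t",t)):
    print(n,[(T+Rt.apply([.0043+x,y,0]))[:2].round(3).tolist() for x in(-.03,.023) for y in(-.065,.065)])
print("cup",back("top",np.array([310,362])*.64,.08))
print("rel a",Rt.inv().apply(a-o['position']),totool(o,[1,0,0]),totool(o,[0,1,0]))
E
```

```text
5.45 [456.9 -70.5 387.4] yang -9.77 tilt [-0.07 -0.  ] F [ 0.  -0.7 -3.2] T [-0.   -0.05  0.01] w 20.3 78.5246729850769
[-199.6 -331.5  243.8] pin [0.48786034 0.19100447]
TCP approach [0.34775676 0.17764408 0.22759565] final [0.41191481 0.20737193 0.22759565]
a [[0.279, 0.163], [0.407, 0.141], [0.288, 0.216], [0.416, 0.194]]
t [[0.343, 0.193], [0.472, 0.171], [0.352, 0.245], [0.481, 0.223]]
cup [0.30075768 0.33642214]
rel a [ 0.22603095 -0.14944377  0.15991428] [ 0.0007  0.0007 -0.    ] [ 0.0007 -0.0007  0.    ]
```

>>> {"api": "jog_arm", "payload": {"deltas": [{"gripper":0,"offset":[0.01,-0.005,0],"rotation":[0,0,0]},{"gripper":0,"offset":[0.02,-0.0106,0],"rotation":[0,0,0]},{"gripper":0,"offset":[0.02,-0.0106,0],"rotation":[0,0,0]},{"gripper":0,"offset":[0.02,-0.0106,0],"rotation":[0,0,0]},{"gripper":0,"offset":[0.02,-0.0106,0],"rotation":[0,0,0]},{"gripper":0,"offset":[0.02,-0.0106,0],"rotation":[0,0,0]},{"gripper":0,"offset":[0.02,-0.0106,0],"rotation":[0,0,0]},{"gripper":0,"offset":[0.02,-0.0106,0],"rotation":[0,0,0]},{"gripper":0,"offset":[0.02,-0.0106,0],"rotation":[0,0,0]},{"gripper":0,"offset":[0.02,-0.0106,0],"rotation":[0,0,0]},{"gripper":0,"offset":[0.02,-0.0106,0],"rotation":[0,0,0]},{"gripper":0,"offset":[0.02,-0.0106,0],"rotation":[0,0,0]},{"gripper":0,"offset":[0.005,-0.003,0],"rotation":[0,0,0]},{"gripper":0,"offset":[0,0,0],"rotation":[0,0,0]},{"gripper":0,"offset":[0,0,0],"rotation":[0,0,0]}]}}

```text
clock: 6.95
position: [0.3743, 0.1817, 0.3881]
ee_rot: [0.765, 0.644, -0.0, 0.0]
ft_force: [0.7, -0.0, -4.3]
grip_width: 0.238
grasp_force: 78.5
```

```bash
python3 -c "
from h import *;o=st();print(kn(o),o['joint_pos'].round(2))"
```

```text
6.95 [374.3 181.7 388.1] yang -9.81 tilt [-0.01 -0.03] F [ 0.7 -0.  -4.3] T [-0.01  0.01  0.01] w 20.2 78.52584958076477
[-131.5  -75.2  244.5] [-0.8  -0.19  0.2   1.71  0.04  1.62 -0.77]
```

>>> {"api": "jog_arm", "payload": {"deltas": [{"gripper":0,"offset":[0,0,0.01],"rotation":[0,0,0]},{"gripper":0,"offset":[0,0,0.02],"rotation":[0,0,0]},{"gripper":0,"offset":[0,0,0.02],"rotation":[0,0,0]},{"gripper":0,"offset":[0,0,0.02],"rotation":[0,0,0]},{"gripper":0,"offset":[0,0,0.02],"rotation":[0,0,0]},{"gripper":0,"offset":[0,0,0.02],"rotation":[0,0,0]},{"gripper":0,"offset":[0,0,0.02],"rotation":[0,0,0]},{"gripper":0,"offset":[0,0,0.02],"rotation":[0,0,0]},{"gripper":0,"offset":[0,0,0.01],"rotation":[0,0,0]},{"gripper":0,"offset":[0,0,0],"rotation":[0,0,0]},{"gripper":0,"offset":[0,0,0],"rotation":[0,0,0]}]}}

```text
clock: 8.05
position: [0.3746, 0.1822, 0.2288]
ee_rot: [0.765, 0.644, 0.0, 0.0]
ft_force: [0.2, 0.2, -3.0]
grip_width: 0.24
grasp_force: 78.5
```

Run:
```python
from h import *
o=st();print(kn(o))
s=imaging.camera("scene");cv2.imwrite("pics/s3.png",s)
crop(s,205,120,280,200,7.4,"pics/s3c.png")
```

```text
8.05 [374.6 182.2 228.8] yang -9.8 tilt [0.03 0.02] F [ 0.2  0.2 -3. ] T [ 0.07 -0.01 -0.01] w 20.4 78.52055668830872
[-130.8  -74.9   85.4]
```

View pics/s3c.png

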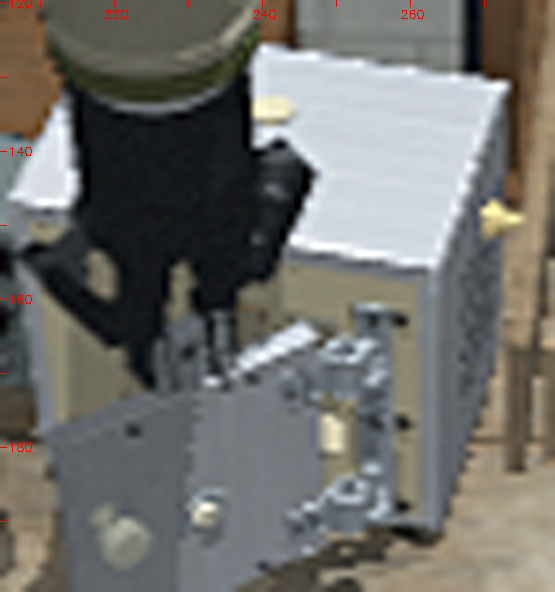

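>>> {"api": "jog_arm", "payload": {"deltas": [{"gripper":0,"offset":[0.0039,0.004,0],"rotation":[0,0,0]},{"gripper":0,"offset":[0.0039,0.004,0],"rotation":[0,0,0]},{"gripper":0,"offset":[0.0039,0.004,0],"rotation":[0,0,0]},{"gripper":0,"offset":[0.0039,0.004,0],"rotation":[0,0,0]},{"gripper":0,"offset":[0.0039,0.004,0],"rotation":[0,0,0]},{"gripper":0,"offset":[0.0039,0.004,0],"rotation":[0,0,0]},{"gripper":0,"offset":[0.0039,0.004,0],"rotation":[0,0,0]},{"gripper":0,"offset":[0.0039,0.004,0],"rotation":[0,0,0]},{"gripper":0,"offset":[0,0,0],"rotation":[0,0,0]},{"gripper":0,"offset":[0,0,0],"rotation":[0,0,0]}]}}

```text
clock: 9.1
position: [0.4111, 0.2076, 0.2282]
ee_rot: [0.765, 0.644, -0.0, -0.0]
ft_force: [0.2, -0.0, -3.3]
grip_width: 0.236
grasp_force: 78.7
```

Run:
```python
from h import *
o=st();print(kn(o))
s=imaging.camera("scene");cv2.imwrite("pics/s4.png",s)
```

```text
9.1 [411.1 207.6 228.2] yang -9.77 tilt [-0.02 -0.01] F [ 0.2 -0.  -3.3] T [-0.04  0.05  0.03] w 20.0 78.67904305458069
[-86.5 -73.5  84.7]
```

>>> {"api": "jog_arm", "payload": {"deltas": [{"gripper":0,"offset":[0,0,0.004],"rotation":[0,0,0]},{"gripper":0,"offset":[0,0,0.003],"rotation":[0,0,0]},{"gripper":0,"offset":[0,0,0.001],"rotation":[0,0,0]},{"gripper":0,"offset":[0,0,0.001],"rotation":[0,0,0]},{"gripper":0,"offset":[0,0,0.001],"rotation":[0,0,0]},{"gripper":0,"offset":[0,0,0],"rotation":[0,0,0]}]}}

```text
clock: 9.75
position: [0.4111, 0.2076, 0.2182]
ee_rot: [0.765, 0.644, -0.0, -0.0]
ft_force: [-0.9, 0.1, -3.4]
grip_width: 0.239
grasp_force: 78.7
```

```bash
python3 -c "
from h import *;o=st();print(kn(o))"
```

```text
9.75 [411.1 207.6 218.2] yang -9.77 tilt [-0.01  0.  ] F [-0.9  0.1 -3.4] T [0.02 0.   0.01] w 20.3 78.72714042663574
[-86.4 -73.4  74.7]
```

>>> {"api": "jog_arm", "payload": {"deltas": [{"gripper":0,"offset":[0,0,0.001],"rotation":[0,0,0]},{"gripper":0,"offset":[0,0,0.001],"rotation":[0,0,0]},{"gripper":0,"offset":[0,0,0.001],"rotation":[0,0,0]},{"gripper":0,"offset":[0,0,0],"rotation":[0,0,0]}]}}

```text
clock: 10.15
position: [0.4111, 0.2076, 0.2152]
ee_rot: [0.765, 0.644, -0.0, -0.0]
ft_force: [-0.6, -0.7, -3.6]
grip_width: 0.239
grasp_force: 78.7
```

```bash
python3 -c "
from h import *;o=st();print(kn(o))"
```

```text
10.15 [411.1 207.6 215.2] yang -9.77 tilt [-0.01 -0.  ] F [-0.6 -0.7 -3.6] T [ 0.02 -0.02  0.03] w 20.3 78.72710108757019
[-86.5 -73.4  71.6]
```

>>> {"api": "jog_arm", "payload": {"deltas": [{"gripper":0,"offset":[0.0007,-0.0007,0],"rotation":[0,0,0]},{"gripper":0,"offset":[0.0007,-0.0007,0],"rotation":[0,0,0]},{"gripper":0,"offset":[0,0,0],"rotation":[0,0,0]}]}}

```text
clock: 10.45
position: [0.4099, 0.2094, 0.2153]
ee_rot: [0.765, 0.644, 0.0, -0.0]
ft_force: [-0.3, 0.8, -3.4]
grip_width: 0.239
grasp_force: 78.7
```

```bash
python3 -c "
from h import *;o=st();print(kn(o))"
```

```text
10.45 [409.9 209.4 215.3] yang -9.75 tilt [0.   0.01] F [-0.3  0.8 -3.4] T [-0.02 -0.    0.01] w 20.3 78.72347116470337
[-86.4 -71.2  71.8]
```

>>> {"api": "jog_arm", "payload": {"deltas": [{"gripper":0,"offset":[0.0007,-0.0007,0],"rotation":[0,0,0]},{"gripper":0,"offset":[0,0,0],"rotation":[0,0,0]}]}}

```text
clock: 10.65
position: [0.4095, 0.2099, 0.2153]
ee_rot: [0.765, 0.644, 0.0, 0.0]
ft_force: [0.3, -1.6, -3.7]
grip_width: 0.241
grasp_force: 78.6
```

```bash
python3 -c "
from h import *;o=st();print(kn(o))"
```

```text
10.65 [409.5 209.9 215.3] yang -9.78 tilt [ 0.02 -0.01] F [ 0.3 -1.6 -3.7] T [-0.27 -0.3  -0.04] w 20.5 78.57505559921265
[-86.4 -70.7  71.8]
```

>>> {"api": "jog_arm", "payload": {"deltas": [{"gripper":0,"offset":[-0.0007,0.0007,0],"rotation":[0,0,0]},{"gripper":0,"offset":[-0.0007,0.0007,0],"rotation":[0,0,0]},{"gripper":0,"offset":[-0.0007,0.0007,0],"rotation":[0,0,0]},{"gripper":0,"offset":[0,0,0],"rotation":[0,0,0]}]}}

```text
clock: 11.05
position: [0.4112, 0.2075, 0.2153]
ee_rot: [0.765, 0.644, 0.0, -0.0]
ft_force: [-0.5, 0.2, -3.7]
grip_width: 0.243
grasp_force: 78.7
```

```bash
python3 -c "
from h import *;o=st();print(kn(o))"
```

```text
11.05 [411.2 207.5 215.3] yang -9.78 tilt [-0.    0.01] F [-0.5  0.2 -3.7] T [0.01 0.04 0.02] w 20.7 78.67648959159851
[-86.4 -73.6  71.8]
```

>>> {"api": "jog_arm", "payload": {"deltas": [{"gripper":0,"offset":[-0.0007,0.0007,0],"rotation":[0,0,0]},{"gripper":0,"offset":[0,0,0],"rotation":[0,0,0]}]}}

```text
clock: 11.25
position: [0.4116, 0.2069, 0.2153]
ee_rot: [0.765, 0.644, 0.0, -0.0]
ft_force: [0.1, 1.1, -2.6]
grip_width: 0.238
grasp_force: 78.7
```

```bash
python3 -c "
from h import *;o=st();print(kn(o))"
```

```text
11.25 [411.6 206.9 215.3] yang -9.76 tilt [-0.01  0.02] F [ 0.1  1.1 -2.6] T [0.16 0.18 0.06] w 20.2 78.73974323272705
[-86.3 -74.3  71.8]
```

>>> {"api": "jog_arm", "payload": {"deltas": [{"gripper":0,"offset":[-0.0007,0.0007,0],"rotation":[0,0,0]},{"gripper":0,"offset":[0,0,0],"rotation":[0,0,0]}]}}

```text
clock: 11.45
position: [0.412, 0.2063, 0.2153]
ee_rot: [0.765, 0.644, -0.0, -0.0]
ft_force: [-2.1, 1.4, -2.2]
grip_width: 0.243
grasp_force: 78.8
```

```bash
python3 -c "
from h import *;o=st();print(kn(o))"
```

```text
11.45 [412.  206.3 215.3] yang -9.76 tilt [-0.03  0.03] F [-2.1  1.4 -2.2] T [0.5  0.64 0.09] w 20.6 78.8440454006195
[-86.4 -75.   71.8]
```

>>> {"api": "jog_arm", "payload": {"deltas": [{"gripper":0,"offset":[0.0018,-0.0017,0],"rotation":[0,0,0]},{"gripper":0,"offset":[0,0,0.001],"rotation":[0,0,0]},{"gripper":0,"offset":[0,0,0.001],"rotation":[0,0,0]},{"gripper":0,"offset":[0,0,0.001],"rotation":[0,0,0]},{"gripper":0,"offset":[0,0,0.001],"rotation":[0,0,0]},{"gripper":0,"offset":[0,0,0],"rotation":[0,0,0]}]}}

```text
clock: 12.05
position: [0.4109, 0.2079, 0.2111]
ee_rot: [0.765, 0.644, -0.0, 0.0]
ft_force: [-0.1, -0.2, -3.5]
grip_width: 0.244
grasp_force: 78.7
```

```bash
python3 -c "
from h import *;o=st();print(kn(o))"
```

```text
12.05 [410.9 207.9 211.1] yang -9.78 tilt [-0.01 -0.01] F [-0.1 -0.2 -3.5] T [-0.04  0.04 -0.01] w 20.8 78.71474862098694
[-86.5 -73.1  67.6]
```

>>> {"api": "jog_arm", "payload": {"deltas": [{"gripper":0,"offset":[0,0,0.001],"rotation":[0,0,0]},{"gripper":0,"offset":[0,0,0.001],"rotation":[0,0,0]},{"gripper":0,"offset":[0,0,0],"rotation":[0,0,0]}]}}

```text
clock: 12.35
position: [0.4108, 0.208, 0.2092]
ee_rot: [0.765, 0.644, -0.0, -0.0]
ft_force: [-0.4, -0.1, -2.6]
grip_width: 0.242
grasp_force: 78.7
```

```bash
python3 -c "
from h import *;o=st();print(kn(o))"
```

```text
12.35 [410.8 208.  209.2] yang -9.77 tilt [-0.01  0.  ] F [-0.4 -0.1 -2.6] T [-0.03 -0.02  0.  ] w 20.6 78.71008157730103
[-86.4 -72.9  65.7]
```

Upper knuckle should now be entering its pin; continue gently.

>>> {"api": "jog_arm", "payload": {"deltas": [{"gripper":0,"offset":[0,0,0.001],"rotation":[0,0,0]},{"gripper":0,"offset":[0,0,0.001],"rotation":[0,0,0]},{"gripper":0,"offset":[0,0,0.001],"rotation":[0,0,0]},{"gripper":0,"offset":[0,0,0.001],"rotation":[0,0,0]},{"gripper":0,"offset":[0,0,0],"rotation":[0,0,0]}]}}

```text
clock: 12.85
position: [0.4108, 0.208, 0.2051]
ee_rot: [0.765, 0.644, -0.0, -0.0]
ft_force: [0.3, 0.1, -3.4]
grip_width: 0.236
grasp_force: 78.7
```

```bash
python3 -c "
from h import *;o=st();print(kn(o))"
```

```text
12.85 [410.8 208.  205.1] yang -9.77 tilt [-0.01 -0.  ] F [ 0.3  0.1 -3.4] T [-0.    0.01 -0.02] w 20.1 78.70903015136719
[-86.4 -73.   61.6]
```

>>> {"api": "jog_arm", "payload": {"deltas": [{"gripper":0,"offset":[0,0,0.001],"rotation":[0,0,0]},{"gripper":0,"offset":[0,0,0.001],"rotation":[0,0,0]},{"gripper":0,"offset":[0,0,0.001],"rotation":[0,0,0]},{"gripper":0,"offset":[0,0,0.001],"rotation":[0,0,0]},{"gripper":0,"offset":[0,0,0],"rotation":[0,0,0]}]}}

```text
clock: 13.35
position: [0.4108, 0.208, 0.2011]
ee_rot: [0.765, 0.644, -0.0, -0.0]
ft_force: [1.0, 0.7, -3.9]
grip_width: 0.243
grasp_force: 78.7
```

```bash
python3 -c "
from h import *;o=st();print(kn(o))"
```

```text
13.35 [410.8 208.  201.1] yang -9.77 tilt [-0.01 -0.  ] F [ 1.   0.7 -3.9] T [0.03 0.02 0.  ] w 20.7 78.7077784538269
[-86.4 -72.9  57.6]
```

>>> {"api": "jog_arm", "payload": {"deltas": [{"gripper":0,"offset":[0,0,0.001],"rotation":[0,0,0]},{"gripper":0,"offset":[0,0,0.001],"rotation":[0,0,0]},{"gripper":0,"offset":[0,0,0.001],"rotation":[0,0,0]},{"gripper":0,"offset":[0,0,0.001],"rotation":[0,0,0]},{"gripper":0,"offset":[0,0,0.001],"rotation":[0,0,0]},{"gripper":0,"offset":[0,0,0.001],"rotation":[0,0,0]},{"gripper":0,"offset":[0,0,0],"rotation":[0,0,0]}]}}

```text
clock: 14.05
position: [0.4109, 0.2082, 0.1955]
ee_rot: [0.765, 0.644, 0.0, -0.0]
ft_force: [-0.9, 0.9, -1.2]
grip_width: 0.242
grasp_force: 78.9
```

```bash
python3 -c "
from h import *;o=st();print(kn(o))"
```

```text
14.05 [410.9 208.2 195.5] yang -9.76 tilt [0.01 0.02] F [-0.9  0.9 -1.2] T [-0.03  0.15  0.  ] w 20.6 78.91281366348267
[-86.2 -72.9  52. ]
```

>>> {"api": "jog_arm", "payload": {"deltas": [{"gripper":0,"offset":[0,0,0.0005],"rotation":[0,0,0]},{"gripper":0,"offset":[0,0,0.0005],"rotation":[0,0,0]},{"gripper":0,"offset":[0,0,0],"rotation":[0,0,0]}]}}

```text
clock: 14.35
position: [0.4109, 0.2085, 0.1952]
ee_rot: [0.765, 0.644, 0.0, -0.0]
ft_force: [-5.1, -0.1, 6.6]
grip_width: 0.241
grasp_force: 80.0
```

```bash
python3 -c "
from h import *;o=st();print(kn(o))"
```

```text
14.35 [410.9 208.5 195.2] yang -9.76 tilt [0.02 0.06] F [-5.1 -0.1  6.6] T [-0.25  0.78 -0.12] w 20.5 79.96950387954712
[-85.9 -72.5  51.7]
```

>>> {"api": "jog_arm", "payload": {"deltas": [{"gripper":0,"offset":[0,0,-0.0003],"rotation":[0,0,0]},{"gripper":0.35,"offset":[0,0,0],"rotation":[0,0,0]},{"gripper":0.6,"offset":[0,0,0],"rotation":[0,0,0]},{"gripper":0.6,"offset":[0,0,0],"rotation":[0,0,0]},{"gripper":0.6,"offset":[0,0,0],"rotation":[0,0,0]},{"gripper":0.6,"offset":[0,0,-0.02],"rotation":[0,0,0]},{"gripper":0.6,"offset":[0,0,-0.02],"rotation":[0,0,0]},{"gripper":0.6,"offset":[0,0,-0.02],"rotation":[0,0,0]},{"gripper":0.3,"offset":[0,0,-0.01],"rotation":[0,0,0]},{"gripper":0,"offset":[0,0,0],"rotation":[0,0,0]}]}}

```text
clock: 15.35
position: [0.4115, 0.2084, 0.2656]
ee_rot: [0.765, 0.644, 0.001, 0.0]
ft_force: [-0.2, -0.4, -0.4]
grip_width: 0.267
grasp_force: 0.0
```

Run:
```python
from h import *
o=st()
s=imaging.camera("scene");cv2.imwrite("pics/s5.png",s)
crop(s,190,110,290,220,5.4,"pics/s5c.png")
```

```text
15.35 [411.5 208.4 265.6] yang -9.77 tilt [0.1  0.08] F [-0.2 -0.4 -0.4] T [-0.03 -0.05 -0.01] w 22.7 0.0
```

View pics/s5c.png

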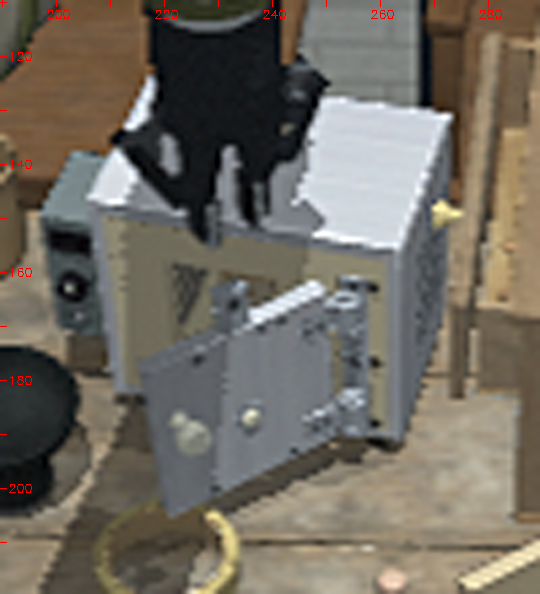

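>>> {"api": "jog_arm", "payload": {"deltas": [{"gripper":0,"offset":[-0.013,-0.016,0],"rotation":[0,0,0]},{"gripper":0,"offset":[-0.013,-0.016,0],"rotation":[0,0,0]},{"gripper":0,"offset":[-0.002,-0.014,0],"rotation":[0,0,0]},{"gripper":0,"offset":[0,0,0],"rotation":[0,0,0]},{"gripper":0,"offset":[0,0,0],"rotation":[0,0,0]}]}}

```text
clock: 15.9
position: [0.3609, 0.1887, 0.2644]
ee_rot: [0.764, 0.645, 0.0, -0.0]
ft_force: [0.3, 0.1, 0.5]
grip_width: -0.002
grasp_force: 0.0
```

```bash
cat >> h.py <<'E'
def tk(o):
    w=o['position'];y=R.from_quat(o['ee_rot']).apply([1,0,0])
    return 'TCP kiln',(R.from_euler('z',-KQ[2]).apply(w-[KQ[0],KQ[1],0])*1000).round(1),'theta',round(np.arctan2(y[1],y[0])-KQ[2],3)
E
python3 - <<'E'
from h import *
o=st();print(tk(o),o['joint_pos'].round(2))
for z in(166,166-92): print((proj("scene",np.r_[kp(-86,-73),z/1000])-[189.5,109.5])*5.4)
E
```

```text
15.9 [360.9 188.7 264.4] yang -9.72 tilt [0.01 0.01] F [0.3 0.1 0.5] T [-0.06 -0.04  0.  ] w -0.1 0.0
('TCP kiln', array([-193.8,   -6.8,  264.4]), 'theta', np.float64(0.825)) [-0.81 -0.18  0.19  1.96  0.03  1.36 -0.8 ]
[[347.45944832 298.5036168 ]]
[[350.32762325 397.11471445]]
```

>>> {"api": "jog_arm", "payload": {"deltas": [{"gripper":0,"offset":[0,0,0.02],"rotation":[0,0,0]},{"gripper":0,"offset":[0,0,0.025],"rotation":[0,0,0]},{"gripper":0,"offset":[0,0,0.025],"rotation":[0,0,0]},{"gripper":0,"offset":[0,0,0.02],"rotation":[0,0,0]},{"gripper":0,"offset":[0,0,0.008],"rotation":[0,0,0]},{"gripper":0,"offset":[0.004,0,0],"rotation":[0,0,0]},{"gripper":0,"offset":[0.003,0,0],"rotation":[0,0,0]},{"gripper":0,"offset":[0.002,0,0],"rotation":[0,0,0]},{"gripper":0,"offset":[0.001,0,0],"rotation":[0,0,0]},{"gripper":0,"offset":[0,0,0],"rotation":[0,0,0]}]}}

```text
clock: 16.9
position: [0.3628, 0.1985, 0.1671]
ee_rot: [0.765, 0.644, 0.0, -0.0]
ft_force: [-0.1, -0.1, -0.1]
grip_width: -0.002
grasp_force: 0.0
```

```bash
python3 -c "
from h import *;o=st();print(tk(o))"
```

```text
16.9 [362.8 198.5 167.1] yang -9.76 tilt [0.04 0.04] F [-0.1 -0.1 -0.1] T [-0.02 -0.04 -0.  ] w -0.2 0.0
('TCP kiln', array([-186.9,    0.4,  167.1]), 'theta', np.float64(0.825))
```

>>> {"api": "jog_arm", "payload": {"deltas": [{"gripper":0,"offset":[0.0025,0,0],"rotation":[0,0,0]},{"gripper":0,"offset":[0.0027,-0.0003,0],"rotation":[0,0,1.25]},{"gripper":0,"offset":[0.0053,-0.0005,0],"rotation":[0,0,2.5]},{"gripper":0,"offset":[0.0053,-0.0005,0],"rotation":[0,0,2.5]},{"gripper":0,"offset":[0.0053,-0.0005,0],"rotation":[0,0,2.5]},{"gripper":0,"offset":[0.0053,-0.0005,0],"rotation":[0,0,2.5]},{"gripper":0,"offset":[0.0053,-0.0005,0],"rotation":[0,0,2.5]},{"gripper":0,"offset":[0.0053,-0.0005,0],"rotation":[0,0,2.5]},{"gripper":0,"offset":[0.0053,-0.0005,0],"rotation":[0,0,2.5]}]}}

```text
clock: 17.8
position: [0.3715, 0.2398, 0.1666]
ee_rot: [0.86, 0.51, -0.0, -0.0]
ft_force: [-0.4, -0.6, -0.2]
grip_width: -0.002
grasp_force: 0.1
```

```bash
python3 -c "
from h import *;o=st();print(tk(o))"
```

```text
17.8 [371.5 239.8 166.6] yang -28.68 tilt [-0.01  0.  ] F [-0.4 -0.6 -0.2] T [-0.07  0.01 -0.01] w -0.1 0.09025678933539893
('TCP kiln', array([-157. ,   30.3,  166.6]), 'theta', np.float64(0.494))
```

>>> {"api": "jog_arm", "payload": {"deltas": [{"gripper":0,"offset":[0.0055,-0.0005,0],"rotation":[0,0,2.5]},{"gripper":0,"offset":[0.0055,-0.0005,0],"rotation":[0,0,2.5]},{"gripper":0,"offset":[0.0055,-0.0005,0],"rotation":[0,0,2.5]},{"gripper":0,"offset":[0.0055,-0.0005,0],"rotation":[0,0,2.5]},{"gripper":0,"offset":[0.0055,-0.0005,0],"rotation":[0,0,2.5]},{"gripper":0,"offset":[0.0044,-0.0004,0],"rotation":[0,0,2]},{"gripper":0,"offset":[0.0033,-0.0003,0],"rotation":[0,0,1.5]},{"gripper":0,"offset":[0.0022,-0.0002,0],"rotation":[0,0,1]},{"gripper":0,"offset":[0.0022,-0.0002,0],"rotation":[0,0,1]},{"gripper":0,"offset":[0.0022,-0.0002,0],"rotation":[0,0,1]}]}}

```text
clock: 18.8
position: [0.3936, 0.275, 0.1666]
ee_rot: [0.932, 0.362, -0.0, -0.0]
ft_force: [0.7, -0.5, 0.2]
grip_width: 0.002
grasp_force: 0.1
```

```bash
python3 -c "
from h import *;o=st();print(tk(o))
cv2.imwrite('pics/s6.png',imaging.camera('scene'))"
```

```text
18.8 [393.6 275.  166.6] yang -47.59 tilt [-0.  0.] F [ 0.7 -0.5  0.2] T [-0.11  0.03 -0.03] w 0.1 0.10030910256318748
('TCP kiln', array([-119.3,   47.8,  166.6]), 'theta', np.float64(0.164))
```

>>> {"api": "jog_arm", "payload": {"deltas": [{"gripper":0,"offset":[0.0022,-0.0002,0],"rotation":[0,0,1]},{"gripper":0,"offset":[0.0022,-0.0002,0],"rotation":[0,0,1]},{"gripper":0,"offset":[0.0022,-0.0002,0],"rotation":[0,0,1]},{"gripper":0,"offset":[0.0022,-0.0002,0],"rotation":[0,0,1]},{"gripper":0,"offset":[0.0022,-0.0002,0],"rotation":[0,0,1]},{"gripper":0,"offset":[0.0016,-0.0002,0],"rotation":[0,0,0.7]},{"gripper":0,"offset":[0.0011,-0.0001,0],"rotation":[0,0,0.5]},{"gripper":0,"offset":[0.0011,-0.0001,0],"rotation":[0,0,0.5]},{"gripper":0,"offset":[0.0011,-0.0001,0],"rotation":[0,0,0.5]},{"gripper":0,"offset":[0,0,0],"rotation":[0,0,0]}]}}

```text
clock: 19.85
position: [0.4049, 0.2863, 0.1666]
ee_rot: [0.953, 0.303, 0.0, -0.0]
ft_force: [-0.1, 0.3, -1.2]
grip_width: 0.0
grasp_force: 0.1
```

```bash
python3 -c "
from h import *;o=st();print(tk(o))"
```

```text
19.85 [404.9 286.3 166.6] yang -54.74 tilt [-0.    0.01] F [-0.1  0.3 -1.2] T [-0.05  0.05 -0.01] w 0.0 0.08332937861268874
('TCP kiln', array([-103.7,   51.1,  166.6]), 'theta', np.float64(0.04))
```

Now push in 1 mm rows along tool x until a gentle contact.

>>> {"api": "jog_arm", "payload": {"deltas": [{"gripper":0,"offset":[0.001,0,0],"rotation":[0,0,0.5]},{"gripper":0,"offset":[0.001,0,0],"rotation":[0,0,0.5]},{"gripper":0,"offset":[0.001,0,0],"rotation":[0,0,0.5]},{"gripper":0,"offset":[0.001,0,0],"rotation":[0,0,0.5]},{"gripper":0,"offset":[0,0,0],"rotation":[0,0,0]}]}}

```text
clock: 20.35
position: [0.4064, 0.2876, 0.166]
ee_rot: [0.958, 0.286, -0.002, 0.001]
ft_force: [-9.5, -4.7, 3.9]
grip_width: 0.004
grasp_force: 4.6
```

```bash
python3 -c "
from h import *;o=st();print(tk(o))"
```

```text
20.35 [406.4 287.6 166. ] yang -56.75 tilt [-0.23 -0.15] F [-9.5 -4.7  3.9] T [-1.03  1.94 -0.06] w 0.3 4.622910234611481
('TCP kiln', array([-101.7,   51.3,  166. ]), 'theta', np.float64(0.005))
```

>>> {"api": "jog_arm", "payload": {"deltas": [{"gripper":0,"offset":[0.001,0,0],"rotation":[0,0,0]},{"gripper":0,"offset":[0.001,0,0],"rotation":[0,0,0]},{"gripper":0,"offset":[0,0,0],"rotation":[0,0,0]}]}}

```text
clock: 20.65
position: [0.4065, 0.2877, 0.1658]
ee_rot: [0.958, 0.286, -0.004, 0.001]
ft_force: [-19.6, -11.0, 11.9]
grip_width: -0.003
grasp_force: 9.1
```

```bash
python3 -c "
from h import *;o=st();print(tk(o))"
```

```text
20.65 [406.5 287.7 165.8] yang -56.73 tilt [-0.44 -0.28] F [-19.6 -11.   11.9] T [-2.29  3.67 -0.15] w -0.2 9.139924049377441
('TCP kiln', array([-101.6,   51.4,  165.8]), 'theta', np.float64(0.005))
```

>>> {"api": "jog_arm", "payload": {"deltas": [{"gripper":0,"offset":[-0.002,0,0],"rotation":[0,0,0]},{"gripper":0,"offset":[-0.004,0,0],"rotation":[0,0,0]},{"gripper":0,"offset":[-0.015,0,0],"rotation":[0,0,0]},{"gripper":0,"offset":[-0.02,0,0],"rotation":[0,0,0]},{"gripper":0,"offset":[-0.01,0,-0.03],"rotation":[0,0,0]},{"gripper":0,"offset":[0,0,-0.045],"rotation":[0,0,0]},{"gripper":0,"offset":[0,0,-0.045],"rotation":[0,0,0]},{"gripper":0,"offset":[0,0.04,-0.045],"rotation":[0,0,0]},{"gripper":0,"offset":[0,0.04,-0.045],"rotation":[0,0,0]},{"gripper":0,"offset":[0,0.04,-0.03],"rotation":[0,0,0]},{"gripper":0,"offset":[0,0,0],"rotation":[0,0,0]},{"gripper":0,"offset":[0,0,0],"rotation":[0,0,0]}]}}

```text
clock: 21.85
position: [0.4262, 0.1722, 0.3919]
ee_rot: [0.958, 0.285, 0.001, -0.0]
ft_force: [-0.1, 0.9, -0.2]
grip_width: -0.002
grasp_force: 0.0
```

Run:
```python
from h import *
o=st();print(tk(o))
s=imaging.camera("scene");cv2.imwrite("pics/s7.png",s)
cyc=[]
def door(th,P):
    Rk=R.from_euler('z',KQ[2]);Rd=R.from_euler('z',th)
    k=Rd.apply(np.array(P,float)-[-7.5,-77,-60])+[-86,-73,50]
    return proj("scene",Rk.apply(k/1000)+[KQ[0],KQ[1],0])
g=cv2.cvtColor(s,cv2.COLOR_BGR2GRAY).astype(float)
hsv=cv2.cvtColor(s,cv2.COLOR_BGR2HSV)
for th in(0,.04,.07,.1):print(th,"freetopfront",door(th,[(-7,65,70)]).round(1),"knob",door(th,[(-30,49,18)]).round(1),"freebotfront",door(th,[(-7,65,-70)]).round(1))
u,v=door(0,[(-30,49,18)])[0].round().astype(int)
print("gray patch round knob",u,v);print(g[v-6:v+7,u-10:u+11].astype(int))
p=door(0,[(-7,65,0)])[0].round().astype(int)
print("row across free edge at",p);print([g[p[1]+d,p[0]-10:p[0]+9].astype(int).tolist() for d in(-3,0,3)])
```

```text
21.85 [426.2 172.2 391.9] yang -56.85 tilt [0.09 0.08] F [-0.1  0.9 -0.2] T [ 0.05 -0.01 -0.05] w -0.2 0.0
('TCP kiln', array([-148. ,  -56.2,  391.9]), 'theta', np.float64(0.003))
0 freetopfront [[214.7 155.1]] knob [[218.2 170.8]] freebotfront [[218.  182.6]]
0.04 freetopfront [[214.2 156.1]] knob [[218.  171.9]] freebotfront [[217.6 183.7]]
0.07 freetopfront [[213.9 156.9]] knob [[217.9 172.6]] freebotfront [[217.3 184.5]]
0.1 freetopfront [[213.6 157.8]] knob [[217.9 173.4]] freebotfront [[217.  185.3]]
gray patch round knob 218 171
[[ 90 116 127 131 133 132 133 136 130 106  94  99  96 100  98  97  98  98
   98  98  98]
 [ 82 114 125 131 134 131 134 135 122 101  93 108 109 101  98  96 101 100
   98  97  98]
 [ 77 113 124 131 134 132 131 135 127 124 104 122 140 123 103  96  97  97
  100 100  99]
 [ 67 109 125 127 132 132 134 135 102 106 150 149 147 124 102  96  98  99
   99 100  99]
 [ 69 111 123 127 132 133 133 133 135 157 171 175 156 111  96  96  97  97
  101  97  99]
 [ 69 123 129 126 132 132 133 129 142 141 139 159 164 137 107  96  95  98
  101  99  98]
 [ 71  99 120 127 134 1
[... 208 characters left out ...]
 104  99 101  98  98
  100  99  99]
 [ 66  70 113 125 132 133 134 133 135 121 105 106 104 103 102 101  98  99
   99  99  98]
 [ 61  52 110 126 132 133 132 133 137 116  99  97 101 102 102 101  97  98
   98 100  99]
 [ 60  53 111 124 127 132 133 133 133 126 106  99 101 104 102 101  98  97
   99  99  99]
 [ 67  60 122 131 127 131 133 134 135 137 114  97 102 102 101 103  99  97
   99  99  99]]
row across free edge at [216 169]
[[57, 68, 82, 114, 125, 131, 134, 131, 134, 135, 122, 101, 93, 108, 109, 101, 98, 96, 101], [53, 68, 69, 111, 123, 127, 132, 133, 133, 133, 135, 157, 171, 175, 156, 111, 96, 96, 97], [67, 58, 60, 77, 115, 125, 132, 133, 134, 126, 121, 122, 124, 124, 126, 109, 100, 99, 98]]
```

Run:
```python
from h import *
g=cv2.cvtColor(cv2.imread("pics/s7.png"),cv2.COLOR_BGR2GRAY).astype(int)
def door(th,P):
    k=R.from_euler('z',th).apply(np.array(P,float)-[-7.5,-77,-60])+[-86,-73,50]
    return proj("scene",R.from_euler('z',KQ[2]).apply(k/1000)+[KQ[0],KQ[1],0])
for th in(0,.04,.08):
    L=np.linspace(65,-65,40)
    for nm,x,z in(("topfront",-7,70),("topback",7,70),("botfront",-7,-70)):
        q=door(th,[(x,y,z) for y in L]);print(th,nm,[round(float(np.interp(u,q[:,0],q[:,1])),1) for u in(222,226,230)])
for u in(222,226,230):print(u,"rows150-162",g[150:163,u].tolist(),"rows176-192",g[176:193,u].tolist())
```

```text
0 topfront [156.3, 157.0, 157.7]
0 topback [153.5, 154.1, 154.8]
0 botfront [183.3, 184.0, 184.8]
0.04 topfront [157.2, 157.8, 158.4]
0.04 topback [154.4, 155.0, 155.5]
0.04 botfront [184.3, 184.9, 185.5]
0.08 topfront [158.2, 158.6, 159.1]
0.08 topback [155.3, 155.8, 156.2]
0.08 botfront [185.3, 185.8, 186.3]
222 rows150-162 [93, 96, 85, 109, 87, 133, 132, 114, 95, 99, 99, 97, 98] rows176-192 [102, 101, 104, 102, 102, 105, 104, 108, 69, 56, 62, 65, 66, 66, 65, 65, 65]
226 rows150-162 [109, 95, 98, 107, 106, 96, 137, 140, 91, 100, 99, 97, 97] rows176-192 [99, 99, 99, 100, 100, 98, 100, 86, 112, 71, 62, 70, 71, 67, 65, 69, 67]
230 rows150-162 [122, 98, 90, 68, 106, 89, 88, 88, 109, 99, 99, 99, 98] rows176-192 [101, 100, 101, 102, 101, 101, 101, 104, 104, 104, 66, 71, 73, 54, 54, 60, 71]
```

```bash
python3 -c "
from workcell import workorder;print(workorder.hand_in())"
```

```text
the job is handed in; nothing more can be done
None
```

The door hangs on both hinge pins and is pushed shut against the kiln. The arm is clear of it and the job is handed in. The last image puts the door within about 0.04 rad of parallel (limit 0.07), and I got no pass/fail result back.

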